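Unhook the large cable lug and slide it home in its check nest

ROBOT

A 6-joint arm with a two-finger parallel gripper is mounted at the origin on the work surface. World frame = base frame: x ahead of the robot, y to its left, z up, the work surface at z = 0. Lengths are in m, angles in degrees, forces in N, time in s.
With the tool pointing down it reaches from about 0.3 to 0.75 m from the base axis. Payload 8.5 kg.
Tool frame: the origin (TCP) lies midway between the tips of the shut fingers; the grasp point (between the pads) lies grasp_offset behind it (grasp_offset is the distance from the TCP to the grasp point, in m); z points along the fingers, y is the line along which they close (so a half turn about z gives the same grasp; the last joint's range is limited). The gripper opens to 85 mm and grips with 20 to 120 N. Pads are 22 mm wide; open, the fingers measure 114 mm over their backs; the gripper's body (76 mm by 85 mm) begins 54 mm behind the grasp point. The pads swing forward as they close: fully open they stand 13 mm farther back than shut.
Start: joints at [64.784, 21.807, 74.336, -0, 83.858, -12.336], TCP at [0.123, 0.536, 0.231] pointing down, gripper open.
Joint ranges: [-178.18, 178.18], [-50.72, 133.34], [12.68, 142.11], [-81.47, 261.47], [9.98, 163.14], [-165.26, 165.26]. Speed limits (degrees/s): [136.94, 136.94, 180, 180, 180, 180].

INTERFACE

Orientations are given as a 3x3 rotation matrix whose columns are the frame's x, y, z axes.
In Python, from rig import observe, get_image, camera_params, close_job, grasp_offset gives the robot as it stands.
- The arm moves only by the shell command python3 -m handwheel 'ROWS' [OPENING] [FORCE]. ROWS is JSON, a list of rows, each a list of 2 entries, a list of its own where there are three numbers: the shift along the tool's x, y, z as a fraction of full scale, then the turn, a rotation vector about the tool's x, y, z as a fraction of full scale. In form: [[[dx, dy, dz], [ax, ay, az]], ...]. A call has 1 to 10 rows; each row is the pose to reach, as a shift and turn from the pose commanded when the call began, along the tool's axes at that moment, turning the shorter way round; what a row does not reach only later rows make up. Full scale, the value 1, is 0.5 m for a shift and pi rad for a turn. A row lasts 1/10 s, in which the tool goes at most 50 mm and 8.59 degrees, less where a joint would pass 70% of its speed; a pose out of reach is approached as far as the arm can. A call with a number of a shift or a turn outside -1 to 1 is refused whole. A call with a gripper value outside its range is refused whole. OPENING is the opening, from 0 (shut) to 1 (fully open), set as the call begins (- or left out, the last holds). The fingers move at their own pace and stop on an object; FORCE is the grip in N (left out, the last holds). Time passes only in rows, so rows that repeat a pose let the fingers close. It gives the time, the measured TCP pose, the force, the opening and the grip force at its end, in the units of the state.
- observe(): the state, without advancing time (a new reading comes with each control period).
- get_image(name): name is "scene" or "top" or "wrist"; returns (picture, depth): 400x640x3 uint8, red, green, blue; 400x640 float32, m along the optical axis (not along the pixel's ray), 0 where there is no reading.
- camera_params(name): a dict with "K" (3x3 intrinsics, pixels), "R" (3x3) and "t" (3): a world point X has camera coordinates R X + t. Camera axes: x right, y down, z forward; pixel columns grow to the right and rows downward; lengths in m; the calibration is good to about 2 mm. A picture is of the moment at which its call begins: read the wrist's pose just before it. camera_params takes no time and is no camera call; for the wrist camera it gives the pose at the moment of the call.
- close_job(): hands the job in; it is judged then, once.
The state is a dict: "time_s": time; "q": joint angles; "qvel": joint speeds; "joint_efforts": joint torques, N m; "position": TCP position; "tool_rot": TCP orientation; "ft_force": force on the tool from outside, world axes, zero at the start; "wrist_torque": the same for the moment, N m; "grip_width": finger opening in m; "gripper_force": force on a finger pad.
Only numpy, scipy, OpenCV 4.12 (cv2) and the standard library are available. Lean on these libraries where they do the work, as an engineer would, in place of code of your own. Each camera call takes 0.05 s, during which the arm holds its last target. There are 200 camera calls.

TASK

Lift the large cable lug up and off its rack hook and gently lay it flat in the blue nest that fits it, palm towards the end stop; then gently slide it under the hold-down lip until its nose is fully home against the stop, and let go. Leave the small lug hanging, do not touch the lamp bar over the rack, and leave the bin of caps and the tape roll where they are.

Things in the scene. Friction and masses are not known exactly. Their poses are not given: they have to be found in the camera images.
- rack: Fixed rack, base 140 x 300 x 10 mm. Origin on the table, 40 mm before the base's middle; z up, x to its back; its hooks face -x. Two black slats (24 mm wide, 8 thick, at y = +65 and -65 mm) lean back 30 deg: 'up the slat' is (0.5, 0, 0.866), 'out of the slat' (-0.866, 0, 0.5) in the rack's frame. Fingertips fit beside the slats; two cross rails run behind their lower ends and just above the hooks.
- hook_left (a point): Root of the hook at rack y = +65 mm: its peg's axis at the slat's face. An 8 mm bar stands 14 mm (to its centre) straight out of the slat, then turns up the slat; the tip's top is 12 mm up the slat from the peg's axis. A lug hangs by its hole's upper edge, flat side on the slat, its origin 9 mm down the slat from here; raised 9 to 17 mm up the slat, its hole passes straight out over the tip.
- hook_right (a point): Root of the hook at rack y = -65 mm, the same as the left one. Which lug hangs on which hook varies.
- lamp: White lamp bar fixed over the rack, 16 x 300 x 18 mm (x, y, z), origin at its centre, axes as the rack's, 286 mm above the table over the hanging lugs' barrels and slightly in front of them; thin steel arms hold it at its two ends from the rack's back. Not to be touched.
- lug_large: Loose cable lug, 0.3 to 0.5 kg, 133 mm long. Origin: centre of its 26 mm bolt hole, at the flat underside. x points to the nose: flat palm x = -30 to 30 mm, 54 wide, 6 thick; barrel (tube, 36 mm outside, wall 4) x = -38 to its mouth at -103, its axis at z = 18 mm. Centre of mass x = -45. Grip the barrel across y near x = -56. While it hangs, x points up the slat and z out of it.
- lug_small: Loose small lug, the same shape: palm 50 x 40 x 5 mm with a 26 mm hole, barrel 25 mm in diameter, 50 mm long, 108 mm overall. Hangs on the other hook and stays there. Same origin and axes.
- board: Fixed grey board, 220 x 270 x 8 mm, origin at its underside's centre; carries the two nests side by side (in either order), their long axes along its x.
- nest_large: Fixed white and blue nest, base 190 x 77 x 8 mm, origin at its underside's centre, x from the open end to the end stop. A rib 22 mm wide carries the barrel (finger room on both sides, 20 mm deep); a pad 28 mm above the underside carries the palm between fences 59 mm apart, 10 high (x = 12 to 84 mm). Stop face x = 75; the lip over it spans x = 63 to 84, 9 to 14 mm above the pad.
- nest_large_home (a point): Where the large lug's origin is when fully home (nest x = 45 mm, y = 0, on the pad, 28 mm above the nest's underside); the lug's axes then equal the nest's. The lug must first be laid down at least 13 mm short of this (nose short of the lip), then slid in +x.
- nest_small: Fixed white and green nest for the small lug, the same but with fences 45 mm apart: the large lug does not fit. Stays empty.
- cap_bin: Loose yellow bin of red and black caps, 90 x 100 x 45 mm, origin at its underside's centre. A bystander.
- tape_roll: Loose cardboard-coloured tape roll lying flat, 70 mm in diameter, 24 mm high, origin at its underside's centre. A bystander.
There are look-alikes about, which are no part of the job. Leave any pink look-alike of the lug_large alone.

How it is judged:
By the outcome, as a careful person would: the job done as asked, in the order asked, and still so for the second after the job is handed in, with the robot touching nothing.
It also fails if it takes over 58 s, if anything falls off the work surface, if the arm or the gripper's body presses on something with over 40 N, if the wrist force passes 120 N, or if a joint passes its speed limit or range.

## Working session

There is one attempt and no reset: what is moved stays moved. The work goes in short steps, Python scripts to look and compute and a shell command to move; the robot and the scene stay as the last step left them, time stands still between calls to the robot, and variables do not carry over. Pictures are saved under pics/ and viewed, at most 14 in all, crops included, and the job is handed in when it is done.

```bash
mkdir -p pics; ls; python3 - <<'E'
from rig import *
import cv2,numpy as np
s=observe();print(s['time_s'],s['position'],np.round(s['tool_rot'],3).tolist(),s['grip_width'],grasp_offset)
for n in('scene','top'):
    p,d=get_image(n);np.savez(f'pics/{n}.npz',p=p,d=d,**camera_params(n));cv2.imwrite(f'pics/{n}.png',p[:,:,::-1])
    c=camera_params(n);print(n,np.round(c['K'],1).tolist(),np.round(c['R'],3).tolist(),np.round(c['t'],3).tolist())
E
```

```text
pics
0.0 [0.12246782 0.53587362 0.23066346] [[-0.975, 0.223, -0.001], [0.223, 0.975, -0.001], [0.0, -0.002, -1.0]] 0.08560090617990808 0.0187
scene [[421.8, 0.0, 312.0], [0.0, 421.8, 194.5], [0.0, 0.0, 1.0]] [[-0.322, 0.947, -0.013], [0.82, 0.272, -0.504], [-0.474, -0.173, -0.864]] [0.137, -0.446, 1.536]
top [[500.4, 0.0, 316.9], [0.0, 500.4, 203.4], [0.0, 0.0, 1.0]] [[0.007, -1.0, -0.02], [-0.982, -0.003, -0.189], [0.189, 0.021, -0.982]] [0.073, 0.631, 1.307]
```

View pics/scene.png

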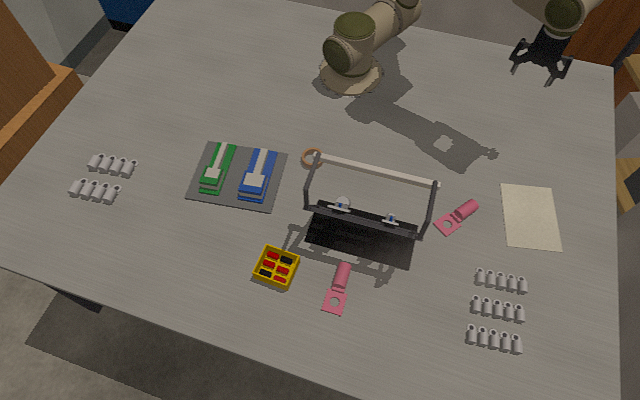

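View pics/top.png

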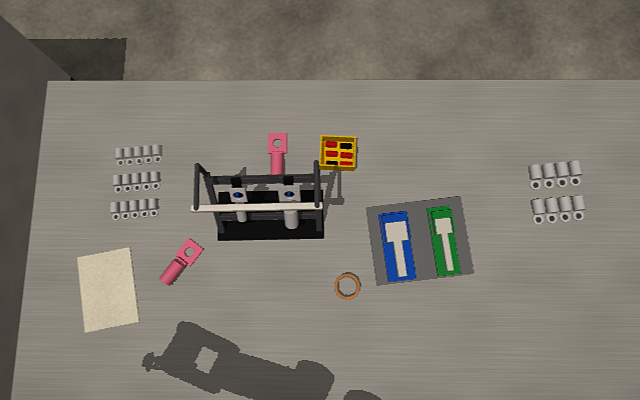

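The scene view shows the rack at (365,230), with the lugs at (342,204) and (391,218). The blue nest is at (258,175), the green nest at (217,168), the bin at (277,267) and the tape at (312,158).
In the top view the rack is at (270,205), with grey lugs at (290,205) and (239,203). The blue nest is at (397,245), and pink look-alikes lie on the table at (277,155) and (182,260).
Candidates for lug_large: the grey lug at top (290,205), the smaller grey one at (239,203), and the two pink ones. The wider grey one on the right hook fits the description. I'll confirm it with an enlarged crop.

```bash
cat > h.py <<'E'
import numpy as np,cv2
def load(n):
    z=np.load(f'pics/{n}.npz');return z['p'],z['d'],z['K'],z['R'],z['t']
def cloud(d,K,R,t):
    v,u=np.mgrid[:d.shape[0],:d.shape[1]]
    c=np.stack([(u-K[0,2])/K[0,0]*d,(v-K[1,2])/K[1,1]*d,d],-1)
    return (c-t)@R
def onplane(uv,z,K,R,t):
    r=R.T@np.linalg.inv(K)@np.array([*uv,1.]);o=-R.T@t
    return o+r*(z-o[2])/r[2]
def proj(X,K,R,t):
    c=K@(R@np.asarray(X)+t);return c[:2]/c[2]
E
python3 - <<'E'
from h import *
p,d,K,R,t=load('top');X=cloud(d,K,R,t);hsv=cv2.cvtColor(p,cv2.COLOR_RGB2HSV)
h,s,v=hsv[...,0],hsv[...,1],hsv[...,2];z=X[...,2]
def rect(m,name,zz):
    q=np.array([onplane((u,w),zz,K,R,t)[:2] for w,u in np.argwhere(m)],np.float32)
    r=cv2.minAreaRect(q);print(name,m.sum(),np.round(r[0],4),np.round(r[1],4),round(r[2],2),'z',np.round(np.percentile(z[m],[5,50,95]),4))
blue=(h>100)&(h<125)&(s>120)&(v>60); blue[:,:370]=0;rect(blue,'blue',.03)
roi=np.zeros_like(blue);roi[215:275,380:415]=1
rect(roi&(s<60)&(v>140),'whiteblue',.036)
roi[:]=0;roi[180:260,180:330]=1
lamp=roi&(z>.27)&(z<.31)&(v>150)&(s<60);rect(lamp,'lamp',.295)
q=X[lamp];print(q.mean(0),np.linalg.svd(q-q.mean(0),full_matrices=False)[2][0])
blk=roi&(v<45)&(z<.02);rect(blk,'base',.01)
roi[:]=0;roi[190:300,360:480]=1
brd=roi&(z>.003)&(z<.014)&(s<40);rect(brd,'board',.008)
lug=np.zeros_like(blue);lug[180:235,270:310]=1
for a,b in((270,310),(228,252)):
    m=np.zeros_like(blue);m[180:235,a:b]=1;m&=(v>90)&(s<60)&(z>.1)&(z<.26);print(m.sum(),X[m].min(0),X[m].max(0))
a=cv2.resize(p[150:250,185:335,::-1],None,fx=5,fy=5,interpolation=2)[:,:750]
cv2.imwrite('pics/crop1.png',a)
E
```

```text
blue 1138 [ 0.52   -0.1439] [0.188  0.0789] 7.37 z [0.0111 0.0175 0.0521]
whiteblue 676 [ 0.5129 -0.146 ] [0.1447 0.0573] 6.51 z [0.0304 0.0364 0.0408]
lamp 760 [0.5784 0.2106] [0.0145 0.2972] 1.51 z [0.2918 0.2954 0.2989]
[0.57824578 0.21017142 0.29535681] [-2.49064017e-02  9.99689634e-01  5.53288440e-04]
base 2604 [0.6082 0.2108] [0.1397 0.3014] 1.44 z [0.0053 0.0105 0.0153]
board 4585 [ 0.5282 -0.2122] [0.3054 0.3406] 0.13 z [0.0034 0.0074 0.0122]
477 [0.55970974 0.11954017 0.10025791] [0.65547324 0.17385253 0.19701716]
266 [0.57341579 0.25595548 0.10014014] [0.65247356 0.29719164 0.19198844]
```

View pics/crop1.png

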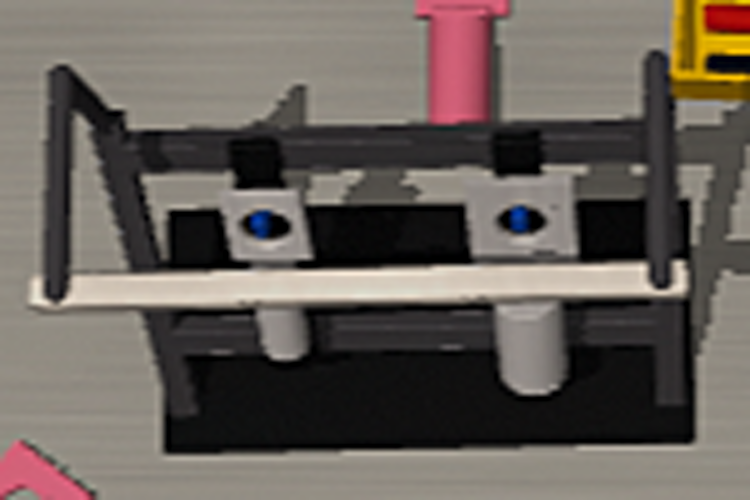

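The crop confirms it: the grey lug at crop (520,290), on the right hook (rack y = -65), is clearly wider than the left one at (270,280). It hangs on the slat with the white lamp bar crossing over it. So (520,290) is lug_large.

```bash
python3 - <<'E'
from h import *
V={n:load(n) for n in('top','scene')}
def cen(n,box):
    p=V[n][0];x0,x1,y0,y1=box;hsv=cv2.cvtColor(p,cv2.COLOR_RGB2HSV)[y0:y1,x0:x1]
    m=(hsv[...,0]>100)&(hsv[...,0]<130)&(hsv[...,1]>150);w=np.argwhere(m);return w.mean(0)[::-1]+[x0,y0],len(w)
for nm,bt,bs in(('right',(280,300,185,205),(325,360,190,220)),('left',(230,250,185,205),(380,405,208,230))):
    a,na=cen('top',bt);b,nb=cen('scene',bs)
    A=V['top'];B=V['scene']
    X=cv2.triangulatePoints(A[2]@np.c_[A[3],A[4]],B[2]@np.c_[B[3],B[4]],a.reshape(2,1),b.reshape(2,1))[:,0];X=X[:3]/X[3]
    print(nm,a,na,b,nb,X,'reproj',proj(X,*A[2:])-a,proj(X,*B[2:])-b)
# palm in rack frame
for n,bx in(('top',(278,302,186,202)),('scene',(320,365,190,220))):
    p,d,K,R,t=V[n];X=cloud(d,K,R,t);hsv=cv2.cvtColor(p,cv2.COLOR_RGB2HSV);m=np.zeros(d.shape,bool);m[bx[2]:bx[3],bx[0]:bx[1]]=1
    m&=(hsv[...,1]<50)&(hsv[...,2]>90)&(X[...,2]>.12)&(X[...,2]<.26)
    q=X[m]; u=np.array([.5,.0125,.866]);nn=np.array([-.866,-.0216,.5]);yv=np.array([-.025,1,0])
    o=np.array([.568,.210,0]);l=(q-o)@np.c_[u,yv,nn]
    print(n,len(q),np.round(np.percentile(l,[2,25,50,75,98],axis=0),4))
E
```

```text
right [288.5        193.22222222] 18 [338.07692308 208.07692308] 13 [0.63770668 0.14548176 0.16323742] reproj [ 0.44308373 -0.11360658] [0.6444917  0.02605963]
left [236.72 193.52] 25 [390.54545455 218.27272727] 11 [0.63300515 0.27586081 0.17861541] reproj [-0.07786955  0.01423729] [-0.11346236 -0.00268489]
top 268 [[ 0.1545 -0.0914  0.0227]
 [ 0.1647 -0.0811  0.0263]
 [ 0.1847 -0.0653  0.0276]
 [ 0.1972 -0.0505  0.0289]
 [ 0.2067 -0.0402  0.0316]]
scene 184 [[ 0.1308 -0.0871  0.0207]
 [ 0.1374 -0.0731  0.0253]
 [ 0.1462 -0.0626  0.0343]
 [ 0.2035 -0.0546  0.0442]
 [ 0.2095 -0.0413  0.0546]]
```

```bash
cat >> h.py <<'E'
from scipy.spatial.transform import Rotation as Ro
def rz(a): return Ro.from_euler('z',a,degrees=True).as_matrix()
YAW=1.43; O=np.array([.568,.210,0])
B=rz(YAW)@np.array([[.5,0,-.8660254],[0,1,0],[.8660254,0,.5]])  # lug axes when hanging (u,y,n)
T=np.diag([-1.,1,-1])
def rack(u,y,n): return O+B@np.array([u,y,n])
def go(P,R):
    from rig import observe
    s=observe();Rc=np.array(s['tool_rot']);pc=np.array(s['position'])
    print('t',s['time_s'],'pos',np.round(pc,4),'F',np.round(s['ft_force'],1),'w',round(s['grip_width'],4))
    r=Ro.from_matrix(Rc.T@R).as_rotvec();dp=Rc.T@(P-pc)
    print(' shift',np.round(dp/.5,4),'turn',np.round(r/np.pi,4),'mm',np.round(dp*1e3,1),'deg',np.round(np.degrees(r),1))
E
python3 - <<'E'
from h import *
go(rack(.123,-.065,.0396+.12-.0187),B@T)
E
```

```text
t 0.1 pos [0.1225 0.5359 0.2308] F [-0.1  0.4 -0.4] w 0.0852
 shift [-0.9288 -0.5926  0.1081] turn [-0.042  -0.3317 -0.0719] mm [-464.4 -296.3   54.1] deg [ -7.6 -59.7 -12.9]
```

```bash
python3 -m handwheel '[[[-0.03,-0.02,0],[0,0,0]],[[-0.09,-0.06,0.01],[-0.004,-0.03,-0.006]],[[-0.16,-0.1,0.02],[-0.008,-0.06,-0.012]],[[-0.23,-0.15,0.03],[-0.012,-0.09,-0.018]],[[-0.3,-0.19,0.03],[-0.016,-0.12,-0.025]],[[-0.37,-0.24,0.04],[-0.02,-0.15,-0.03]],[[-0.44,-0.28,0.05],[-0.023,-0.18,-0.037]],[[-0.51,-0.32,0.05],[-0.026,-0.21,-0.044]],[[-0.56,-0.35,0.06],[-0.03,-0.24,-0.05]],[[-0.58,-0.37,0.06],[-0.034,-0.26,-0.056]]]' 1 30; python3 - <<'E'
from h import *
go(rack(.123,-.065,.0396+.12-.0187),B@T)
E
```

```text
time_s: 1.1
position: [0.3644, 0.2898, 0.2004]
tool_rot: [[-0.679, 0.026, 0.733], [0.037, 0.999, -0.002], [-0.733, 0.026, -0.68]]
ft_force: [1.0, -0.0, 0.4]
grip_width: 0.0852
gripper_force: 0.0
t 1.1 pos [0.3644 0.2898 0.2004] F [ 1.  -0.   0.4] w 0.0852
 shift [-0.173  -0.286   0.2446] turn [-0.0082 -0.0711 -0.0163] mm [ -86.5 -143.   122.3] deg [ -1.5 -12.8  -2.9]
```

```bash
python3 -m handwheel '[[[-0.02,-0.03,0.025],[-0.001,-0.01,-0.002]],[[-0.05,-0.08,0.07],[-0.003,-0.03,-0.005]],[[-0.09,-0.14,0.12],[-0.005,-0.05,-0.01]],[[-0.13,-0.2,0.18],[-0.007,-0.06,-0.013]],[[-0.16,-0.26,0.225],[-0.008,-0.07,-0.016]],[[-0.173,-0.286,0.2446],[-0.008,-0.071,-0.016]],[[-0.173,-0.286,0.2446],[-0.008,-0.071,-0.016]],[[-0.173,-0.286,0.2446],[-0.008,-0.071,-0.016]]]' ; python3 - <<'E'
from h import *
from rig import *
go(rack(.123,-.065,.0396+.12-.0187),B@T)
c=camera_params('wrist');p,d=get_image('wrist');np.savez('pics/w1.npz',p=p,d=d,**c);cv2.imwrite('pics/w1.png',p[:,:,::-1])
print(np.round(c['K'],1).tolist())
E
```

```text
time_s: 1.9
position: [0.5116, 0.1758, 0.241]
tool_rot: [[-0.554, 0.003, 0.832], [-0.011, 1.0, -0.011], [-0.832, -0.015, -0.554]]
ft_force: [0.7, -0.3, -0.5]
grip_width: 0.0855
gripper_force: 0.0
t 1.9 pos [0.5116 0.1758 0.241 ] F [ 0.7 -0.3 -0.5] w 0.0855
 shift [ 0.1101 -0.0626  0.0675] turn [-0.0101 -0.0205 -0.0006] mm [ 55.1 -31.3  33.8] deg [-1.8 -3.7 -0.1]
[[299.5, 0.0, 318.1], [0.0, 299.5, 201.4], [0.0, 0.0, 1.0]]
```

View pics/w1.png

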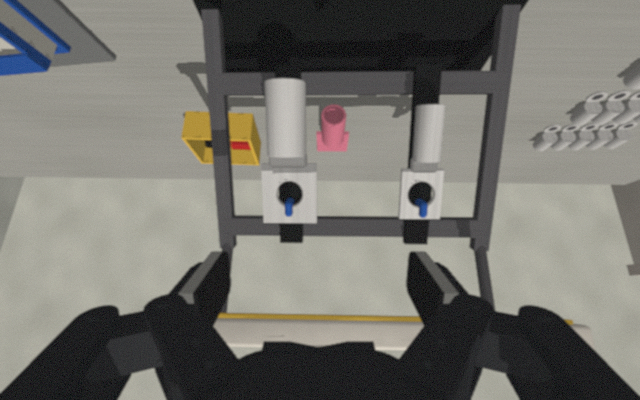

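The wrist view shows the large lug's palm at (290,193), its barrel at (286,120) and its hook tip at (289,207). The small lug is at (421,195), and the lamp bar runs along rows 315-345 below. The arm has not reached its target yet. I'll measure the lug from this view and check the joints.

```bash
python3 - <<'E'
from h import *
from rig import *
print(np.round(observe()['q'],1))
p,d,K,R,t=load('w1');X=cloud(d,K,R,t);hsv=cv2.cvtColor(p,cv2.COLOR_RGB2HSV)
L=(X-O)@B
def m(x0,x1,y0,y1,f=True):
    k=np.zeros(d.shape,bool);k[y0:y1,x0:x1]=1;return k&(hsv[...,1]<40)&(hsv[...,2]>110)&(L[...,2]<.08)&(L[...,2]>0)
for nm,a in(('palm',m(255,325,168,230)),('barrel',m(255,315,82,150))):
    print(nm,a.sum());print(np.round(np.percentile(L[a],[1,5,50,95,99],axis=0),4))
a=m(255,325,172,226);A=np.c_[L[a][:,:2],np.ones(a.sum())];print('plane',np.linalg.lstsq(A,L[a][:,2],rcond=None)[0])
b=(hsv[...,0]>100)&(hsv[...,0]<130)&(hsv[...,1]>150);b[:180]=0;b[225:]=0;b[:,:270]=0;b[:,310:]=0
print('tip',np.round(np.percentile(L[b],[5,50,95],axis=0),4))
# slat dark around palm top
k=np.zeros(d.shape,bool);k[237:242,283:299]=1;print('slat',np.median(L[k],0))
l=np.array([[0,0]])
k=(hsv[...,2]>150)&(hsv[...,1]<40)&(np.abs(X[...,2]-.286)<.025)&(np.abs(X[...,0]-.578)<.04);print('lamp',k.sum(),np.round(np.percentile(X[k],[2,50,98],axis=0),4))
E
```

```text
[ 11.2   9.3 113.4 -81.4  10.   -3.1]
palm 2472
[[ 0.1504 -0.0942  0.0124]
 [ 0.1523 -0.0925  0.025 ]
 [ 0.1778 -0.0666  0.0264]
 [ 0.2043 -0.0429  0.0275]
 [ 0.2103 -0.041   0.0281]]
barrel 2711
[[ 0.0759 -0.084   0.0389]
 [ 0.078  -0.082   0.0444]
 [ 0.1024 -0.0653  0.0537]
 [ 0.1284 -0.0509  0.0566]
 [ 0.1308 -0.0501  0.0572]]
plane [-0.02634588  0.00362357  0.03106014]
tip [[ 0.1812 -0.0701  0.0214]
 [ 0.1846 -0.0674  0.0373]
 [ 0.1928 -0.0643  0.0389]]
slat [ 0.22550172 -0.06809304  0.0205185 ]
lamp 4301 [[0.5691 0.1103 0.2796]
 [0.5734 0.1775 0.2857]
 [0.5758 0.3529 0.2941]]
```

```bash
cat >> h.py <<'E'
def ry(a): return Ro.from_euler('y',a,degrees=True).as_matrix()
LU,LY,LN=.178,-.067,.0205
def hang(back,delta,up=0,out=0,gx=-.056):   # TCP pose gripping hung lug, 'back' behind grasp
    R=B@T@ry(delta);return rack(LU+gx+up,LY,LN+.018+out)+R[:,2]*(.0187-back),R
E
python3 - <<'E'
from h import *
for dl in (20,25): go(*hang(.12,dl))
E
```

```text
t 1.95 pos [0.5115 0.176  0.2409] F [-0.1  0.6 -0.3] w 0.0856
 shift [ 0.0417 -0.0665  0.0779] turn [-0.0098  0.0906 -0.0022] mm [ 20.9 -33.3  39. ] deg [-1.8 16.3 -0.4]
t 1.95 pos [0.5115 0.176  0.2409] F [-0.1  0.6 -0.3] w 0.0856
 shift [ 0.025  -0.0663  0.0836] turn [-0.0097  0.1184 -0.0026] mm [ 12.5 -33.2  41.8] deg [-1.7 21.3 -0.5]
```

```bash
python3 -m handwheel '[[[0,0,-0.04],[-0.005,0.03,0]],[[0,0,-0.08],[-0.01,0.06,0]],[[0,0,-0.1],[-0.01,0.09,0]],[[0,0,-0.1],[-0.01,0.118,-0.002]],[[0,0,-0.1],[-0.01,0.118,-0.002]],[[0,0,-0.1],[-0.01,0.118,-0.002]]]' ; python3 - <<'E'
from h import *
from rig import *
print(np.round(observe()['q'],1))
for dl in (20,25): go(*hang(.12,dl))
E
```

```text
time_s: 2.55
position: [0.4678, 0.1784, 0.2693]
tool_rot: [[-0.82, -0.03, 0.571], [-0.022, 1.0, 0.021], [-0.572, 0.004, -0.821]]
ft_force: [-0.3, -0.5, -1.4]
grip_width: 0.0853
gripper_force: 0.0
[  9.5   3.2 101.   -6.4  41.4 -78.6]
t 2.55 pos [0.4678 0.1784 0.2693] F [-0.3 -0.5 -1.4] w 0.0853
 shift [-0.0278 -0.077   0.1816] turn [ 0.0022 -0.0286  0.0005] mm [-13.9 -38.5  90.8] deg [ 0.4 -5.1  0.1]
t 2.55 pos [0.4678 0.1784 0.2693] F [-0.3 -0.5 -1.4] w 0.0853
 shift [-0.0454 -0.077   0.1808] turn [ 0.0021 -0.0008  0.0006] mm [-22.7 -38.5  90.4] deg [ 0.4 -0.1  0.1]
```

```bash
python3 -m handwheel '[[[-0.005,-0.015,0.02],[0,0,0]],[[-0.015,-0.03,0.05],[0,0,0]],[[-0.025,-0.045,0.08],[0,0,0]],[[-0.035,-0.06,0.12],[0,0,0]],[[-0.04,-0.072,0.16],[0.001,0,0]],[[-0.045,-0.077,0.18],[0.002,0,0]],[[-0.045,-0.077,0.18],[0.002,0,0]]]' ; python3 - <<'E'
from h import *
from rig import *
print(np.round(observe()['q'],1))
for dl in (20,25): go(*hang(.12,dl))
E
```

```text
time_s: 3.25
position: [0.5411, 0.1394, 0.2076]
tool_rot: [[-0.819, -0.02, 0.574], [-0.018, 1.0, 0.008], [-0.574, -0.004, -0.819]]
ft_force: [-0.0, -0.6, -0.4]
grip_width: 0.0852
gripper_force: 0.0
[  2.8  12.9 100.8  -2.2  31.3 -86.8]
t 3.25 pos [0.5411 0.1394 0.2076] F [-0.  -0.6 -0.4] w 0.0852
 shift [ 0.0203  0.0058 -0.0018] turn [-0.0019 -0.0276 -0.0006] mm [10.1  2.9 -0.9] deg [-0.3 -5.  -0.1]
t 3.25 pos [0.5411 0.1394 0.2076] F [-0.  -0.6 -0.4] w 0.0852
 shift [ 0.0026  0.0058 -0.0026] turn [-0.0019  0.0001 -0.0007] mm [ 1.3  2.9 -1.3] deg [-0.3  0.  -0.1]
```

```bash
python3 -m handwheel '[[[0.008,0.002,0],[-0.001,-0.01,0]],[[0.016,0.004,0],[-0.002,-0.02,0]],[[0.02,0.006,-0.002],[-0.002,-0.028,-0.0006]],[[0.02,0.006,-0.002],[-0.002,-0.028,-0.0006]],[[0.02,0.006,-0.002],[-0.002,-0.028,-0.0006]]]' ; python3 - <<'E'
from h import *
from rig import *
print(np.round(observe()['q'],1))
go(*hang(.04,20))
go(*hang(-.004,20))
c=camera_params('wrist');p,d=get_image('wrist');np.savez('pics/w2.npz',p=p,d=d,**c)
K,R,t=c['K'],c['R'],c['t'];X=cloud(d,K,R,t);L=(X-O)@B;hsv=cv2.cvtColor(p,cv2.COLOR_RGB2HSV)
lug=(hsv[...,1]<40)&(hsv[...,2]>110)&(L[...,2]<.07)&(L[...,2]>.02)&(abs(L[...,1]+.067)<.045)
bar=lug&(L[...,0]>.08)&(L[...,0]<.125);pal=lug&(L[...,0]>.15)
for m in(bar,pal):print(m.sum(),np.round(np.percentile(L[m],[1,50,99],axis=0),4).tolist())
print('cam in tool',np.array(observe()['tool_rot']).T@(-R.T@t-observe()['position']))
E
```

```text
time_s: 3.75
position: [0.5324, 0.1421, 0.2046]
tool_rot: [[-0.763, -0.025, 0.646], [-0.019, 1.0, 0.017], [-0.646, 0.0, -0.763]]
ft_force: [-0.2, 0.9, 0.4]
grip_width: 0.0852
gripper_force: 0.0
[  3.2  11.9 105.9  -2.9  22.1 -86. ]
t 3.75 pos [0.5324 0.1421 0.2046] F [-0.2  0.9  0.4] w 0.0852
 shift [ 0.0035 -0.0002  0.163 ] turn [ 0.0001  0.0013 -0.    ] mm [ 1.7 -0.1 81.5] deg [ 0.   0.2 -0. ]
t 3.75 pos [0.5324 0.1421 0.2046] F [-0.2  0.9  0.4] w 0.0852
 shift [ 3.80e-03 -2.00e-04  2.51e-01] turn [ 0.0001  0.0013 -0.    ] mm [ 1.900e+00 -1.000e-01  1.255e+02] deg [ 0.   0.2 -0. ]
2247 [[0.0806, -0.0844, 0.044], [0.1027, -0.0677, 0.0539], [0.1244, -0.0509, 0.0571]]
3262 [[0.1501, -0.0941, 0.0206], [0.1791, -0.0668, 0.0264], [0.2062, -0.0412, 0.0279]]
cam in tool [ 0.07148946 -0.00115756 -0.14323832]
```

```bash
python3 - <<'E'
from h import *
go(*hang(.04,22,gx=-.06))
E
```

```text
t 3.8 pos [0.5326 0.142  0.2046] F [-0.  -0.2 -0.4] w 0.0855
 shift [0.01   0.0002 0.1654] turn [ 0.0001  0.0124 -0.0001] mm [ 5.   0.1 82.7] deg [ 0.   2.2 -0. ]
```

```bash
python3 -m handwheel '[[[0.002,0,0.015],[0,0.004,0]],[[0.004,0,0.04],[0,0.008,0]],[[0.006,0,0.07],[0,0.012,0]],[[0.008,0,0.1],[0,0.012,0]],[[0.01,0,0.13],[0,0.012,0]],[[0.01,0,0.155],[0,0.012,0]],[[0.01,0,0.165],[0,0.012,0]],[[0.01,0,0.165],[0,0.012,0]],[[0.01,0,0.165],[0,0.012,0]]]' ; python3 - <<'E'
from h import *
from rig import *
print(np.round(observe()['q'],1))
go(*hang(-.004,22,gx=-.06))
E
```

```text
time_s: 4.7
position: [0.582, 0.1428, 0.1378]
tool_rot: [[-0.787, -0.024, 0.616], [-0.019, 1.0, 0.015], [-0.616, 0.0, -0.788]]
ft_force: [-0.4, -0.6, 0.4]
grip_width: 0.0853
gripper_force: 0.0
[  2.9  22.2 103.1  -3.1  16.7 -85.8]
t 4.7 pos [0.582  0.1428 0.1378] F [-0.4 -0.6  0.4] w 0.0853
 shift [-0.0009  0.001   0.0876] turn [-0.0001  0.0003 -0.0002] mm [-0.4  0.5 43.8] deg [-0.  0. -0.]
```

```bash
python3 -m handwheel '[[[0,0,0.01],[0,0,0]],[[0,0.001,0.025],[0,0,0]],[[0,0.001,0.04],[0,0,0]],[[0,0.001,0.055],[0,0,0]],[[0,0.001,0.07],[0,0,0]],[[0,0.001,0.08],[0,0,0]],[[0,0.001,0.087],[0,0,0]],[[0,0.001,0.087],[0,0,0]],[[0,0.001,0.087],[0,0,0]]]' ; python3 - <<'E'
from h import *
from rig import *
print(np.round(observe()['q'],1))
go(*hang(-.004,22,gx=-.06))
p,d=get_image('wrist');q,_=get_image('scene')
cv2.imwrite('pics/w3.png',np.vstack([cv2.resize(p[:330,150:470],(480,495))[:300],cv2.resize(q[110:290,270:470],None,fx=2.4,fy=2.4)[:300]])[...,::-1])
E
```

```text
time_s: 5.6
position: [0.6087, 0.144, 0.1034]
tool_rot: [[-0.787, -0.024, 0.616], [-0.019, 1.0, 0.015], [-0.616, 0.0, -0.788]]
ft_force: [-0.1, 0.8, 0.0]
grip_width: 0.0852
gripper_force: 0.0
[  2.9  27.5 101.4  -3.9  13.1 -85. ]
t 5.6 pos [0.6087 0.144  0.1034] F [-0.1  0.8  0. ] w 0.0852
 shift [-0.001   0.0001  0.0004] turn [-0.0001  0.0002 -0.0002] mm [-0.5  0.   0.2] deg [-0.  0. -0.]
```

View pics/w3.png

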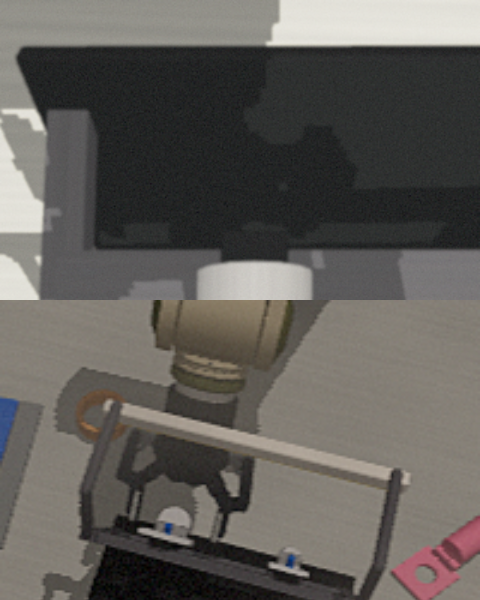

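Upper half (wrist): the barrel mouth is centred at (255,280). Lower half (scene): the fingers straddle the large lug at (170,525), and the gripper body is clear of the lamp bar. I'll close the gripper.

```bash
python3 -m handwheel '[[[0,0,0],[0,0,0]],[[0,0,0],[0,0,0]],[[0,0,0],[0,0,0]],[[0,0,0],[0,0,0]],[[0,0,0],[0,0,0]],[[0,0,0],[0,0,0]],[[0,0,0],[0,0,0]],[[0,0,0],[0,0,0]]]' 0 70; python3 - <<'E'
from h import *
# lift 13 up the slat, in tool axes
P,R=hang(0,22);print((R.T@B[:,0]*.013/.5).round(4),(R.T@B[:,2]*.03/.5).round(4))
E
```

```text
time_s: 6.5
position: [0.6087, 0.144, 0.1035]
tool_rot: [[-0.787, -0.024, 0.616], [-0.019, 1.0, 0.015], [-0.616, 0.0, -0.788]]
ft_force: [-5.1, -0.1, 4.3]
grip_width: 0.0335
gripper_force: 69.2
[-0.0241  0.     -0.0097] [ 0.0225  0.     -0.0556]
```

```bash
python3 -m handwheel '[[[-0.002,0,-0.001],[0,0,0]],[[-0.005,0,-0.003],[0,0,0]],[[-0.008,0,-0.005],[0,0,0]],[[-0.011,0,-0.006],[0,0,0]],[[-0.014,0,-0.007],[0,0,0]],[[-0.017,0,-0.008],[0,0,0]],[[-0.02,0,-0.009],[0,0,0]],[[-0.023,0,-0.01],[0,0,0]],[[-0.024,0,-0.011],[0,0,0]],[[-0.024,0,-0.011],[0,0,0]]]' ; python3 - <<'E'
from h import *
go(*hang(-.004,22,gx=-.06,up=.013,out=.03))
E
```

```text
time_s: 7.5
position: [0.6149, 0.1441, 0.1152]
tool_rot: [[-0.787, -0.024, 0.616], [-0.019, 1.0, 0.015], [-0.616, 0.0, -0.787]]
ft_force: [-0.2, -0.1, -4.0]
grip_width: 0.0335
gripper_force: 69.6
t 7.5 pos [0.6149 0.1441 0.1152] F [-0.2 -0.1 -4. ] w 0.0335
 shift [ 0.0216  0.0001 -0.0539] turn [-0.0001  0.0003 -0.0002] mm [ 10.8   0.1 -27. ] deg [-0.   0.1 -0. ]
```

```bash
python3 -m handwheel '[[[0.002,0,-0.004],[0,0,0]],[[0.004,0,-0.01],[0,0,0]],[[0.007,0,-0.018],[0,0,0]],[[0.01,0,-0.026],[0,0,0]],[[0.013,0,-0.034],[0,0,0]],[[0.017,0,-0.042],[0,0,0]],[[0.02,0,-0.05],[0,0,0]],[[0.023,0,-0.057],[0,0,0]],[[0.024,0,-0.06],[0,0,0]],[[0.024,0,-0.06],[0,0,0]]]' ; python3 - <<'E'
from h import *
from rig import *
s=observe();print(np.round(s['q'],1))
R=np.array(s['tool_rot']);print('30mm -x in tool',R.T@[-.1,0,0]/.5)
p,d=get_image('wrist');q,_=get_image('scene')
cv2.imwrite('pics/w4.png',np.vstack([cv2.resize(p,(480,300)),cv2.resize(q[110:235,270:470],None,fx=2.4,fy=2.4)])[...,::-1])
E
```

```text
time_s: 8.5
position: [0.5868, 0.1434, 0.1315]
tool_rot: [[-0.787, -0.024, 0.616], [-0.019, 1.0, 0.015], [-0.616, 0.0, -0.787]]
ft_force: [0.6, 0.0, -3.7]
grip_width: 0.0337
gripper_force: 69.7
[  2.9  23.2 102.8  -3.4  16.  -85.5]
30mm -x in tool [ 0.15743103  0.00485182 -0.12325555]
```

View pics/w4.png

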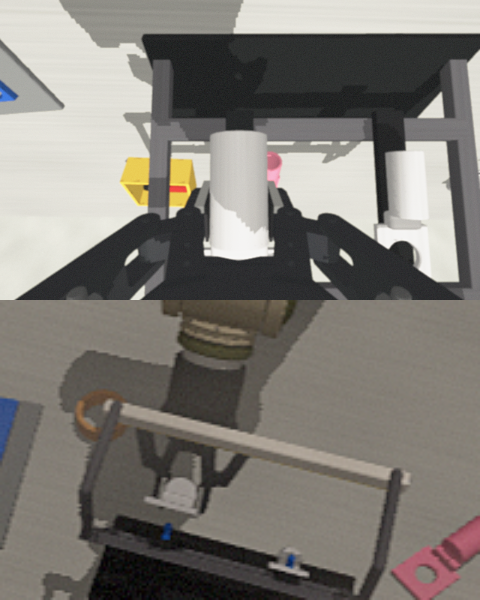

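Upper half (wrist): the barrel is held squarely between the pads at (240,190). Lower half (scene): the lug at (180,492) is clear of the hook tip at (167,535) and below the lamp. I'll withdraw it horizontally under the lamp.

```bash
python3 -m handwheel '[[[0.01,0,-0.008],[0,0,0]],[[0.03,0.001,-0.024],[0,0,0]],[[0.06,0.002,-0.047],[0,0,0]],[[0.1,0.003,-0.078],[0,0,0]],[[0.14,0.004,-0.11],[0,0,0]],[[0.18,0.006,-0.141],[0,0,0]],[[0.22,0.007,-0.172],[0,0,0]],[[0.26,0.008,-0.204],[0,0,0]],[[0.295,0.009,-0.231],[0,0,0]],[[0.315,0.01,-0.2465],[0,0,0]]]' ; python3 - <<'E'
from h import *
from rig import *
print(np.round(observe()['q'],1))
# nest measurement from top view (taken before)
p,d,K,R,t=load('top');X=cloud(d,K,R,t);hsv=cv2.cvtColor(p,cv2.COLOR_RGB2HSV)
h,s,v=[hsv[...,i] for i in range(3)]
m=(h>100)&(h<125)&(s>120)&(v>60);m[:,:370]=0
q=X[m];zz=q[:,2];print(np.histogram(zz,bins=[0,.01,.02,.03,.04,.05,.06,.07]))
w=np.zeros_like(m);w[205:290,370:425]=1;w&=(s<60)&(v>150)
for nm,k,z0 in(('white',w,.036),('board',None,.008)):
    if k is not None: q=np.array([onplane((b,a),z0,K,R,t)[:2] for a,b in np.argwhere(k)]);print(nm,len(q),cv2.minAreaRect(q.astype(np.float32)),np.median(X[k],0))
k=np.zeros_like(m);k[190:292,362:478]=1;k&=(v<125)&(v>60)&(s<30)
k=cv2.morphologyEx((k|False).astype(np.uint8),cv2.MORPH_OPEN,np.ones((3,3)))
g=(h>40)&(h<90)&(s>100);g[:,:415]=0
for nm,mm,z0 in(('green',g,.016),('boardmask',k>0,.008)):
    q=np.array([onplane((b,a),z0,K,R,t)[:2] for a,b in np.argwhere(mm)],np.float32);print(nm,len(q),cv2.minAreaRect(q))
E
```

```text
time_s: 9.6
position: [0.3856, 0.1471, 0.1431]
tool_rot: [[-0.795, -0.021, 0.606], [-0.019, 1.0, 0.01], [-0.606, -0.004, -0.795]]
ft_force: [0.1, 0.0, -3.7]
grip_width: 0.0334
gripper_force: 69.9
[  6.5   6.5 126.9 -20.   10.  -66.2]
(array([ 31, 727, 109,  12, 147, 109,   0]), array([0.  , 0.01, 0.02, 0.03, 0.04, 0.05, 0.06, 0.07]))
white 723 ((0.5159278512001038, -0.1389632523059845), (0.1398342102766037, 0.23047305643558502), 89.22875213623047) [ 0.5373847  -0.14502904  0.03614845]
green 998 ((0.5377617478370667, -0.2755608856678009), (0.1898484230041504, 0.06781338900327682), 7.115453243255615)
boardmask 3726 ((0.5391659736633301, -0.20687125623226166), (0.22169628739356995, 0.2716079354286194), 7.207522392272949)
```

```bash
python3 - <<'E'
from h import *
go(np.array([.42,-.13,.28]),rz(7.2)@T)
E
```

```text
t 9.6 pos [0.3856 0.1471 0.1431] F [ 0.1  0.  -3.7] w 0.0334
 shift [-0.2098 -0.5566 -0.1814] turn [-0.0121  0.207  -0.0316] mm [-104.9 -278.3  -90.7] deg [-2.2 37.3 -5.7]
```

```bash
python3 -m handwheel '[[[-0.01,-0.01,-0.01],[0,0.01,0]],[[-0.03,-0.04,-0.03],[-0.001,0.03,-0.003]],[[-0.06,-0.09,-0.05],[-0.002,0.055,-0.006]],[[-0.09,-0.15,-0.08],[-0.004,0.08,-0.01]],[[-0.11,-0.22,-0.1],[-0.005,0.105,-0.014]],[[-0.14,-0.29,-0.12],[-0.007,0.13,-0.018]],[[-0.16,-0.36,-0.14],[-0.008,0.155,-0.022]],[[-0.18,-0.43,-0.16],[-0.01,0.18,-0.026]],[[-0.2,-0.5,-0.17],[-0.011,0.2,-0.03]],[[-0.21,-0.54,-0.18],[-0.012,0.207,-0.032]]]' >/dev/null; python3 -m handwheel '[[[0,0,0],[0,0,0]],[[0,0,0],[0,0,0]]]'; python3 - <<'E'
from h import *
from rig import *
go(np.array([.42,-.13,.28]),rz(7.2)@T)
c=camera_params('wrist');p,d=get_image('wrist');np.savez('pics/w5.npz',p=p,d=d,**c);cv2.imwrite('pics/w5.png',p[:,:,::-1])
E
```

```text
time_s: 10.8
position: [0.422, -0.1216, 0.279]
tool_rot: [[-0.992, -0.125, 0.0], [-0.125, 0.992, -0.0], [-0.0, -0.0, -1.0]]
ft_force: [-0.0, 0.1, -4.3]
grip_width: 0.0337
gripper_force: 70.4
t 10.8 pos [ 0.422  -0.1216  0.279 ] F [-0.   0.1 -4.3] w 0.0337
 shift [ 0.006  -0.0162 -0.0019] turn [-0.0001  0.0001 -0.    ] mm [ 3.  -8.1 -1. ] deg [-0.  0. -0.]
```

View pics/w5.png

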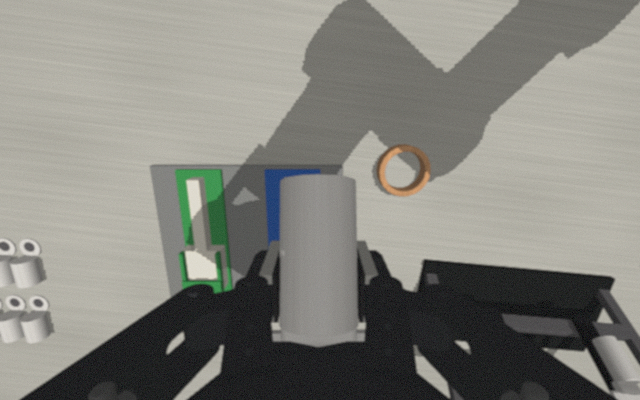

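The wrist view shows the held barrel at (318,260) hiding the blue nest at (290,200), with the green nest at (203,230). I'll step sideways in -y so the blue nest is in view.

```bash
python3 -m handwheel '[[[-0.01,-0.02,-0.01],[0,0,0]],[[-0.03,-0.06,-0.02],[0,0,0]],[[-0.05,-0.11,-0.04],[0,0,0]],[[-0.06,-0.17,-0.06],[0,0,0]],[[-0.07,-0.23,-0.07],[0,0,0]],[[-0.08,-0.29,-0.08],[0,0,0]],[[-0.09,-0.33,-0.08],[0,0,0]],[[-0.1,-0.34,-0.08],[0,0,0]],[[-0.1,-0.34,-0.08],[0,0,0]],[[-0.1,-0.34,-0.08],[0,0,0]]]'; python3 - <<'E'
from h import *
from rig import *
c=camera_params('wrist');p,d=get_image('wrist');np.savez('pics/w6.npz',p=p,d=d,**c);cv2.imwrite('pics/w6.png',p[:,:,::-1])
E
```

```text
time_s: 11.85
position: [0.4932, -0.2826, 0.3195]
tool_rot: [[-0.992, -0.127, 0.0], [-0.127, 0.992, -0.0], [-0.0, -0.0, -1.0]]
ft_force: [0.7, -0.5, -3.7]
grip_width: 0.0335
gripper_force: 70.6
```

View pics/w6.png

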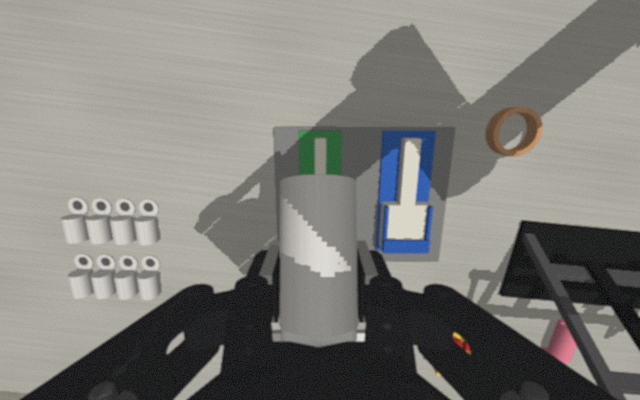

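The wrist view shows the whole blue nest: its rib at (410,170), pad at (407,222) and lip at (405,246). The green nest is partly hidden behind the lug. I'll fit the blue nest's pose from this view.

```bash
python3 - <<'E'
from h import *
p,d,K,R,t=load('w6');X=cloud(d,K,R,t);hsv=cv2.cvtColor(p,cv2.COLOR_RGB2HSV)
h,s,v=[hsv[...,i] for i in range(3)]
roi=np.zeros(d.shape,bool);roi[120:262,365:455]=1
w=roi&(s<60)&(v>170);print('white z',np.percentile(X[w][:,2],[5,50,95]))
Q=np.array([onplane((b,a),.036,K,R,t)[:2] for a,b in np.argwhere(w)])
b=roi&(h>100)&(h<125)&(s>120)
Z=X[...,2];print('blue z hist',np.histogram(Z[b],bins=np.arange(0,.065,.005)))
bb=b&(Z<.022)
Qb=np.array([onplane((y,x),.016,K,R,t)[:2] for x,y in np.argwhere(bb)],np.float32);r=cv2.minAreaRect(Qb);print('base',r)
g=roi&(s<40)&(Z<.013)&(Z>.002)&(v>60)
yaw=7.2
# rib & pad: edges along nest axes, and yaw from rib centreline
for it in range(2):
    A=rz(yaw)[:2,:2];l=Q@A;L0=l[:,0]
    xs=np.arange(L0.min()+.008,L0.max()-.008,.004);c=[]
    for x in xs:
        k=abs(L0-x)<.002;c.append([x,l[k,1].min(),l[k,1].max()])
    c=np.array(c);wd=c[:,2]-c[:,1];rib=wd<.03
    f=np.polyfit(c[:,0],(c[:,1]+c[:,2])/2,1);print('yaw',yaw,'slope deg',np.degrees(np.arctan(f[0])),'all');
    yaw+=np.degrees(np.arctan(f[0]))
print(np.round(np.c_[c[:,0]-c[0,0],(c[:,1]+c[:,2])/2,wd],4))
print('white x range',np.percentile(L0,[.2,99.8]))
# walls/lip cloud in nest axes
l=X[b][:,:2]@A
for z0,z1 in((.01,.02),(.03,.042),(.042,.048),(.048,.06)):
    k=(Z[b]>z0)&(Z[b]<z1);print(z0,k.sum(),np.round(np.percentile(l[k],[2,50,98],axis=0),4).tolist())
print('axes yaw used',yaw)
E
```

```text
white z [-0.00020721  0.03612322  0.03780627]
blue z hist (array([   0,    4,  167, 2177,    0,    0,    1,   11,   80,  359,  362,
          0]), array([0.   , 0.005, 0.01 , 0.015, 0.02 , 0.025, 0.03 , 0.035, 0.04 ,
       0.045, 0.05 , 0.055, 0.06 ]))
base ((0.5224902033805847, -0.14745016396045685), (0.1874900609254837, 0.07781678438186646), 7.2759480476379395)
yaw 7.2 slope deg 23.25550188433328 all
yaw 30.45550188433328 slope deg 5.128690014732267 all
[[ 0.     -0.3662  0.0134]
 [ 0.004  -0.3671  0.0169]
 [ 0.008  -0.3672  0.0196]
 [ 0.012  -0.3683  0.0201]
 [ 0.016  -0.369   0.0214]
 [ 0.02   -0.3703  0.025 ]
 [ 0.024  -0.3721  0.0233]
 [ 0.028  -0.3734  0.0234]
 [ 0.032  -0.3748  0.0235]
 [ 0.036  -0.3762  0.0236]
 [ 0.04   -0.3782  0.025 ]
 [ 0.044  -0.3803  0.0237]
 [ 0.048  -0.3817  0.0238]
 [ 0.052  -0.3838  0.0252]
 [ 0.056  -0.3852  0.0253]
 [ 0.06   -0.3873  0.0241]
 [ 0.064  -0.3885  0.0236]
 [ 0.068  -0.3897  0.0242]
 [ 0.072  -0.4015  0.0414]
 [ 0.076  -0.4025  0.0415]
 [ 0.08   -0.404   0.0416]
 [ 0.084  -0.4062  0.0432]
 [ 0.088  -0.4034  0.052 ]
 [ 0.092  -0.4007 
[... 295 characters left out ...]
7  0.0681]
 [ 0.14   -0.3692  0.0573]
 [ 0.144  -0.3501  0.0163]
 [ 0.148  -0.3524  0.0173]
 [ 0.152  -0.3533  0.0183]
 [ 0.156  -0.3545  0.0179]
 [ 0.16   -0.3554  0.0179]
 [ 0.164  -0.3575  0.0194]
 [ 0.168  -0.3587  0.0199]
 [ 0.172  -0.3606  0.0219]
 [ 0.176  -0.3616  0.021 ]
 [ 0.18   -0.363   0.022 ]
 [ 0.184  -0.365   0.0231]
 [ 0.188  -0.3662  0.0236]]
white x range [0.29989205 0.50201406]
0.01 2344 [[0.2823, -0.4518], [0.3336, -0.383], [0.4222, -0.3283]]
0.03 40 [[0.3764, -0.4553], [0.4153, -0.429], [0.4463, -0.3697]]
0.042 217 [[0.3765, -0.4515], [0.413, -0.3861], [0.4453, -0.3676]]
0.048 556 [[0.4235, -0.4515], [0.4428, -0.4213], [0.4607, -0.3897]]
axes yaw used 35.584191899065544
```

```bash
python3 - <<'E'
from h import *
p,d,K,R,t=load('w6');X=cloud(d,K,R,t);hsv=cv2.cvtColor(p,cv2.COLOR_RGB2HSV)
h,s,v=[hsv[...,i] for i in range(3)];Z=X[...,2]
roi=np.zeros(d.shape,bool);roi[120:262,365:455]=1
w=roi&(s<60)&(v>150)&(Z>.03)&(Z<.042)
b=roi&(h>100)&(h<125)&(s>120)
A=rz(7.25)[:2,:2]
Q=np.array([onplane((y,x),.036,K,R,t)[:2] for x,y in np.argwhere(w)])@A
for x in np.arange(Q[:,0].min()+.004,Q[:,0].max(),.01):
    k=abs(Q[:,0]-x)<.002;q=Q[k,1];print(np.round([x,q.min(),q.max(),(q.min()+q.max())/2,np.ptp(q)],4))
print('white x',Q[:,0].min(),Q[:,0].max(),len(Q))
for z0,z1,zp in((.01,.022,.016),(.03,.048,.046),(.048,.06,.050)):
    m=b&(Z>z0)&(Z<z1);l=np.array([onplane((y,x),zp,K,R,t)[:2] for x,y in np.argwhere(m)])@A
    print(z0,len(l),np.round(np.percentile(l,[0,2,50,98,100],axis=0),4).tolist(),np.median(Z[m]))
E
```

```text
[ 0.4212 -0.2223 -0.2095 -0.2159  0.0128]
[ 0.4312 -0.223  -0.203  -0.213   0.02  ]
[ 0.4412 -0.2222 -0.2006 -0.2114  0.0216]
[ 0.4512 -0.2228 -0.2011 -0.2119  0.0217]
[ 0.4612 -0.2233 -0.2001 -0.2117  0.0232]
[ 0.4712 -0.2226 -0.2006 -0.2116  0.022 ]
[ 0.4812 -0.2233 -0.2012 -0.2122  0.022 ]
[ 0.4912 -0.2226 -0.2003 -0.2114  0.0223]
[ 0.5012 -0.2232 -0.2008 -0.212   0.0224]
[ 0.5112 -0.2386 -0.1835 -0.2111  0.0551]
[ 0.5212 -0.2381 -0.1841 -0.2111  0.054 ]
[ 0.5312 -0.2375 -0.1833 -0.2104  0.0542]
[ 0.5412 -0.2381 -0.1835 -0.2108  0.0546]
[ 0.5512 -0.2376 -0.184  -0.2108  0.0535]
[ 0.5612 -0.2369 -0.1832 -0.2101  0.0537]
white x 0.41715796212490525 0.5671036016174643 2208
0.01 2344 [[0.4059, -0.2509], [0.406, -0.2501], [0.4557, -0.228], [0.5657, -0.1751], [0.5935, -0.1733]] 0.01644355085749117
0.03 257 [[0.5108, -0.2487], [0.5123, -0.2472], [0.5387, -0.1836], [0.5759, -0.1781], [0.5792, -0.1777]] 0.04573617983162178
0.048 556 [[0.5217, -0.2464], [0.5627, -0.2449], [0.5724, -0.2126], [0.5823, -0.1799], [0.5823, -0.1784]] 0.05032072057742855
```

```bash
cat >> h.py <<'E'
NY=7.25;HOME=rz(NY)@np.array([.545,-.212,0])+[0,0,.036]
GX=-.060;ADV=.004;DL=22.
def place(short,h,dy=0,pitch=0):
    Rl=rz(NY)@ry(-pitch);R=Rl@T@ry(DL)
    P=HOME+rz(NY)@np.array([-short,dy,h])
    return P+Rl@np.array([GX,0,.018])+R[:,2]*(.0187+ADV),R
E
python3 - <<'E'
from h import *
from rig import observe
s=observe();Rt=np.array(s['tool_rot']);pt=np.array(s['position'])
p,d,K,R,t=load('w6');X=cloud(d,K,R,t);L=(X-pt)@Rt
hsv=cv2.cvtColor(p,cv2.COLOR_RGB2HSV)
roi=np.zeros(d.shape,bool);roi[178:330,285:352]=1
m=roi&(L[...,2]>-.09)&(L[...,2]<.03)
# ridge per row in lug frame (lug x = -x', etc.)
Q=L@ry(22)   # coordinates in ry(22) ... 
M=L@ (ry(22).T)  # R_lug_in_tool: R_lug=R_tool@ry(-22)@T -> coords = T ry(22) L
G=np.array([0,0,-.0187-.004]) 
lc=(L-G)@ (ry(-22)@T)   # lug coords relative to grip axis point
q=lc[m];print('range x',np.percentile(q[:,0],[.5,99.5]),'y',np.percentile(q[:,1],[.5,50,99.5]))
for x in np.arange(-.04,.02,.008):
    k=abs(q[:,0]-x)<.003
    if k.sum()>20:
        y,z=q[k,1],q[k,2];A=np.c_[y,z,np.ones_like(y)];c=np.linalg.lstsq(A,y*y+z*z,rcond=None)[0]
        print(round(x,3),k.sum(),'centre y,z',np.round(c[:2]/2,4),'rad',round(np.sqrt(c[2]+(c[:2]**2).sum()/4),4),'ridge z',np.percentile(z,97).round(4))
go(*place(.018,.10)); go(*place(.018,.03))
E
```

```text
range x [-0.04349388  0.01727137] y [-0.01555684 -0.00141683  0.01266456]
-0.04 956 centre y,z [-0.0014  0.    ] rad 0.0167 ridge z 0.0174
-0.032 962 centre y,z [-0.0014  0.    ] rad 0.0167 ridge z 0.0173
-0.024 993 centre y,z [-0.0014  0.0001] rad 0.0167 ridge z 0.0173
-0.016 980 centre y,z [-0.0013  0.0003] rad 0.0166 ridge z 0.0174
-0.008 994 centre y,z [-0.0013  0.0002] rad 0.0167 ridge z 0.0172
0.0 1014 centre y,z [-0.0013  0.0003] rad 0.0165 ridge z 0.0174
0.008 1034 centre y,z [-0.0012  0.0002] rad 0.0166 ridge z 0.0173
0.016 775 centre y,z [-0.0012  0.0002] rad 0.0166 ridge z 0.0175
t 11.9 pos [ 0.4931 -0.2827  0.3198] F [ 0.6  1.1 -4.1] w 0.0337
 shift [-0.0102  0.2614  0.3735] turn [-0.0002  0.1223  0.0003] mm [ -5.1 130.7 186.8] deg [-0.  22.   0.1]
t 11.9 pos [ 0.4931 -0.2827  0.3198] F [ 0.6  1.1 -4.1] w 0.0337
 shift [-0.0102  0.2614  0.5135] turn [-0.0002  0.1223  0.0003] mm [ -5.1 130.7 256.8] deg [-0.  22.   0.1]
```

```bash
sed -i 's/\.545,-\.212,0/.545,-.2107,0/' h.py; python3 -m handwheel '[[[-0.001,0.02,0.02],[0,0.01,0]],[[-0.002,0.05,0.05],[0,0.03,0]],[[-0.004,0.09,0.09],[0,0.05,0]],[[-0.006,0.13,0.15],[0,0.07,0]],[[-0.008,0.17,0.2],[0,0.09,0]],[[-0.01,0.21,0.26],[0,0.11,0]],[[-0.01,0.24,0.31],[0,0.122,0]],[[-0.01,0.26,0.35],[0,0.122,0]],[[-0.01,0.264,0.37],[0,0.122,0]],[[-0.01,0.264,0.37],[0,0.122,0]]]' >/dev/null;  python3 -m handwheel '[[[0,0,0],[0,0,0]],[[0,0,0],[0,0,0]]]'; python3 - <<'E'
from h import *
from rig import *
go(*place(.018,.10)); go(*place(.018,.02))
q,_=get_image('top');r,_=get_image('scene')
cv2.imwrite('pics/s7.png',np.hstack([cv2.resize(q[180:300,350:490],None,fx=3,fy=3),cv2.resize(r[120:240,180:320],None,fx=2.7,fy=3)])[...,::-1])
E
```

```text
time_s: 13.1
position: [0.482, -0.1532, 0.1356]
tool_rot: [[-0.921, -0.125, -0.369], [-0.116, 0.992, -0.049], [0.372, -0.002, -0.928]]
ft_force: [-0.5, 0.2, -3.8]
grip_width: 0.0337
gripper_force: 70.6
t 13.1 pos [ 0.482  -0.1532  0.1356] F [-0.5  0.2 -3.8] w 0.0337
 shift [-0.0013  0.0042  0.0052] turn [-0.0005  0.0009 -0.0005] mm [-0.7  2.1  2.6] deg [-0.1  0.2 -0.1]
t 13.1 pos [ 0.482  -0.1532  0.1356] F [-0.5  0.2 -3.8] w 0.0337
 shift [-0.0608  0.0046  0.1537] turn [-0.0005  0.0009 -0.0005] mm [-30.4   2.3  76.9] deg [-0.1  0.2 -0.1]
```

View pics/s7.png

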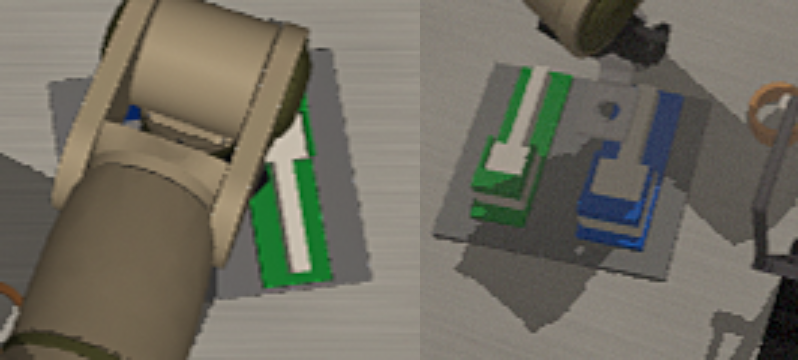

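The left half (top) shows the arm over the blue nest. The right half (scene) shows the lug at (600,105), held flat about 100 mm above the blue nest with the palm towards the stop. I'll descend.

```bash
python3 -m handwheel '[[[-0.004,0.001,0.01],[0,0,0]],[[-0.012,0.002,0.03],[0,0,0]],[[-0.022,0.003,0.055],[0,0,0]],[[-0.032,0.004,0.08],[0,0,0]],[[-0.042,0.0045,0.105],[0,0,0]],[[-0.051,0.0045,0.128],[0,0.001,0]],[[-0.057,0.0045,0.145],[0,0.001,0]],[[-0.061,0.0045,0.154],[0,0.001,0]],[[-0.061,0.0045,0.154],[0,0.001,0]],[[-0.061,0.0045,0.154],[0,0.001,0]]]' ; python3 - <<'E'
from h import *
from rig import *
go(*place(.018,.02)); go(*place(.018,.0))
c=camera_params('scene');q,d=get_image('scene');K,R,t=c['K'],c['R'],c['t']
X=cloud(d,K,R,t);N=(X-[0,0,0])@rz(NY)-[.5,-.2107,0]
hsv=cv2.cvtColor(q,cv2.COLOR_RGB2HSV);h,s,v=[hsv[...,i] for i in range(3)]
roi=(abs(N[...,0])<.11)&(abs(N[...,1])<.06)
bl=roi&(h>100)&(h<125)&(s>120)&(N[...,2]>.042)&(N[...,2]<.056)
pl=roi&(s<50)&(v>70)&(N[...,2]>.054)&(N[...,2]<.075)&(N[...,0]>-.02)
for m in(bl,pl):print(m.sum(),np.round(np.percentile(N[m],[1,5,50,95,99],axis=0),4).tolist())
np.savez('pics/s8.npz',p=q,d=d,**c)
cv2.imwrite('pics/s8.png',cv2.resize(q[130:220,220:300],None,fx=6,fy=6)[...,::-1])
E
```

```text
time_s: 14.2
position: [0.4811, -0.1505, 0.052]
tool_rot: [[-0.919, -0.126, -0.373], [-0.116, 0.992, -0.048], [0.376, -0.001, -0.927]]
ft_force: [0.0, 0.9, -3.7]
grip_width: 0.0336
gripper_force: 70.7
t 14.2 pos [ 0.4811 -0.1505  0.052 ] F [ 0.   0.9 -3.7] w 0.0336
 shift [ 0.0003 -0.0013 -0.002 ] turn [-0.0003 -0.0005 -0.0002] mm [ 0.1 -0.6 -1. ] deg [-0.  -0.1 -0. ]
t 14.2 pos [ 0.4811 -0.1505  0.052 ] F [ 0.   0.9 -3.7] w 0.0336
 shift [-0.0148 -0.0012  0.0351] turn [-0.0003 -0.0005 -0.0002] mm [-7.4 -0.6 17.5] deg [-0.  -0.1 -0. ]
182 [[0.0257, -0.0302, 0.0426], [0.0459, -0.0282, 0.0441], [0.0745, 0.0061, 0.0488], [0.0845, 0.0358, 0.0525], [0.0855, 0.0375, 0.0535]]
345 [[-0.0151, -0.023, 0.0544], [-0.0115, -0.0204, 0.0556], [0.0171, 0.0045, 0.0596], [0.0533, 0.0287, 0.0713], [0.0555, 0.031, 0.0745]]
```

View pics/s8.png

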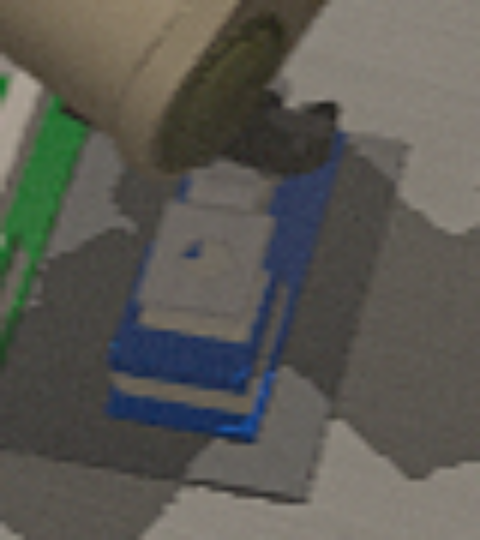

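The scene crop shows the palm at (205,255) centred between the blue fences, with the nose at (205,310) short of the lip at (180,370). I'll lower gently until it touches.

```bash
python3 -m handwheel '[[[-0.002,-0.001,0.005],[0,0,0]],[[-0.004,-0.001,0.009],[0,0,0]],[[-0.0055,-0.001,0.013],[0,0,0]],[[-0.007,-0.001,0.0165],[0,0,0]],[[-0.0085,-0.001,0.02],[0,0,0]],[[-0.01,-0.001,0.0235],[0,0,0]],[[-0.0114,-0.001,0.027],[0,0,0]],[[-0.0122,-0.001,0.029],[0,0,0]],[[-0.0122,-0.001,0.029],[0,0,0]]]' ; python3 - <<'E'
from h import *
go(*place(.018,.0))
E
```

```text
time_s: 15.15
position: [0.4811, -0.1509, 0.0358]
tool_rot: [[-0.919, -0.126, -0.374], [-0.117, 0.992, -0.048], [0.377, -0.0, -0.926]]
ft_force: [0.2, -0.2, -4.0]
grip_width: 0.0332
gripper_force: 70.7
t 15.15 pos [ 0.4811 -0.1509  0.0358] F [ 0.2 -0.2 -4. ] w 0.0332
 shift [-0.0028 -0.0006  0.005 ] turn [-0.0001 -0.0008 -0.0001] mm [-1.4 -0.3  2.5] deg [-0.  -0.1 -0. ]
```

Between the fences with no contact yet (only the 4 N weight). I'll lower the last 3 mm slowly.

```bash
python3 -m handwheel '[[[-0.0004,0,0.001],[0,0,0]],[[-0.0008,0,0.002],[0,0,0]],[[-0.0012,0,0.003],[0,0,0]],[[-0.0016,0,0.004],[0,0,0]],[[-0.002,0,0.005],[0,0,0]],[[-0.002,0,0.005],[0,0,0]]]' ; python3 - <<'E'
from h import *
go(*place(.018,.0))
E
```

```text
time_s: 15.75
position: [0.4811, -0.151, 0.0342]
tool_rot: [[-0.919, -0.126, -0.373], [-0.116, 0.992, -0.048], [0.376, -0.001, -0.926]]
ft_force: [-2.0, 1.9, 5.3]
grip_width: 0.0335
gripper_force: 71.9
t 15.75 pos [ 0.4811 -0.151   0.0342] F [-2.   1.9  5.3] w 0.0335
 shift [-0.0015 -0.0004  0.002 ] turn [-0.0003 -0.0006 -0.0002] mm [-0.7 -0.2  1. ] deg [-0.1 -0.1 -0. ]
```

```bash
python3 -m handwheel '[[[0,0,0],[0,0,0]],[[0,0,0],[0,0,0]],[[0,0,0],[0,0,0]],[[0,0,0],[0,0,0]],[[0,0,0],[0,0,0]]]' 0.55 30; python3 -m handwheel '[[[0.0004,0,-0.001],[0,0,0]],[[0.0004,0,-0.001],[0,0,0]],[[0.0004,0,-0.001],[0,0,0]],[[0.0004,0,-0.001],[0,0,0]],[[0.0004,0,-0.001],[0,0,0]]]' 0 30;  python3 - <<'E'
from h import *
from rig import observe
R=np.array(observe()['tool_rot']);print('10mm nest x in tool units',(R.T@rz(NY)[:,0]*.01/.5).round(5))
go(*place(0,.0013))
E
```

```text
time_s: 16.25
position: [0.4811, -0.151, 0.0332]
tool_rot: [[-0.919, -0.126, -0.373], [-0.117, 0.992, -0.048], [0.377, -0.001, -0.926]]
ft_force: [-0.3, 0.1, 0.8]
grip_width: 0.0472
gripper_force: 0.0
time_s: 16.75
position: [0.4811, -0.1509, 0.0338]
tool_rot: [[-0.919, -0.126, -0.373], [-0.116, 0.992, -0.048], [0.377, -0.001, -0.926]]
ft_force: [0.1, 0.4, -0.9]
grip_width: 0.034
gripper_force: 31.0
10mm nest x in tool units [-1.853e-02  1.000e-05 -7.530e-03]
t 16.75 pos [ 0.4811 -0.1509  0.0338] F [ 0.1  0.4 -0.9] w 0.034
 shift [-0.0335 -0.0005 -0.0146] turn [-0.0001 -0.0007 -0.0001] mm [-16.8  -0.3  -7.3] deg [-0.  -0.1 -0. ]
```

Released, it rests flat, and I have regripped it with light force. Now I'll slide it along nest x, 15 mm at first.

```bash
python3 -m handwheel '[[[-0.002,0,-0.0008],[0,0,0]],[[-0.005,0,-0.002],[0,0,0]],[[-0.008,0,-0.0033],[0,0,0]],[[-0.011,0,-0.0045],[0,0,0]],[[-0.014,0,-0.0057],[0,0,0]],[[-0.017,0,-0.0069],[0,0,0]],[[-0.02,0,-0.0081],[0,0,0]],[[-0.023,0,-0.0094],[0,0,0]],[[-0.026,0,-0.0106],[0,0,0]],[[-0.028,0,-0.0114],[0,0,0]]]'; python3 - <<'E'
from h import *
go(*place(0,.0013))
E
```

```text
time_s: 17.75
position: [0.4962, -0.149, 0.0338]
tool_rot: [[-0.919, -0.126, -0.373], [-0.116, 0.992, -0.048], [0.377, -0.001, -0.926]]
ft_force: [-3.9, -0.8, 2.6]
grip_width: 0.0344
gripper_force: 30.9
t 17.75 pos [ 0.4962 -0.149   0.0338] F [-3.9 -0.8  2.6] w 0.0344
 shift [-0.0053 -0.0005 -0.0031] turn [-0.0002 -0.0007 -0.0001] mm [-2.6 -0.2 -1.6] deg [-0.  -0.1 -0. ]
```

```bash
python3 -m handwheel '[[[-0.001,0,-0.0004],[0,0,0]],[[-0.002,0,-0.0008],[0,0,0]],[[-0.003,0,-0.0012],[0,0,0]],[[-0.003,0,-0.0012],[0,0,0]]]'; python3 -m handwheel '[[[-0.001,0,-0.0004],[0,0,0]],[[-0.002,0,-0.0008],[0,0,0]],[[-0.002,0,-0.0008],[0,0,0]]]'
```

```text
time_s: 18.15
position: [0.4978, -0.1488, 0.0338]
tool_rot: [[-0.919, -0.126, -0.373], [-0.116, 0.992, -0.048], [0.376, -0.001, -0.926]]
ft_force: [-1.2, -0.1, 1.1]
grip_width: 0.0338
gripper_force: 30.9
time_s: 18.45
position: [0.4988, -0.1487, 0.0338]
tool_rot: [[-0.919, -0.126, -0.373], [-0.117, 0.992, -0.048], [0.376, -0.001, -0.926]]
ft_force: [-2.5, -0.6, 1.9]
grip_width: 0.0344
gripper_force: 30.9
```

```bash
python3 -m handwheel '[[[-0.001,0,-0.0004],[0,0,0]],[[-0.002,0,-0.0008],[0,0,0]],[[-0.002,0,-0.0008],[0,0,0]]]'; python3 -m handwheel '[[[-0.001,0,-0.0004],[0,0,0]],[[-0.002,0,-0.0008],[0,0,0]],[[-0.002,0,-0.0008],[0,0,0]]]'
```

```text
time_s: 18.75
position: [0.4999, -0.1485, 0.0338]
tool_rot: [[-0.919, -0.126, -0.373], [-0.116, 0.992, -0.048], [0.376, -0.001, -0.926]]
ft_force: [-2.5, -1.0, 1.5]
grip_width: 0.0339
gripper_force: 30.9
time_s: 19.05
position: [0.501, -0.1484, 0.0338]
tool_rot: [[-0.919, -0.126, -0.373], [-0.117, 0.992, -0.048], [0.376, -0.001, -0.926]]
ft_force: [-2.9, -0.6, 1.9]
grip_width: 0.0337
gripper_force: 31.0
```

```bash
python3 -m handwheel '[[[-0.001,0,-0.0004],[0,0,0]],[[-0.002,0,-0.0008],[0,0,0]],[[-0.002,0,-0.0008],[0,0,0]]]'|grep -E 'pos|ft'; python3 -m handwheel '[[[-0.001,0,-0.0004],[0,0,0]],[[-0.002,0,-0.0008],[0,0,0]],[[-0.002,0,-0.0008],[0,0,0]]]'|grep -E 'pos|ft'; python3 - <<'E'
from h import *
from rig import *
c=camera_params('scene');q,d=get_image('scene')
cv2.imwrite('pics/s9.png',cv2.resize(q[130:220,220:300],None,fx=6,fy=6)[...,::-1])
E
```

```text
position: [0.5015, -0.1483, 0.0338]
ft_force: [-5.3, -1.1, 2.5]
position: [0.5015, -0.1482, 0.0338]
ft_force: [-9.4, -1.8, 3.9]
```

View pics/s9.png

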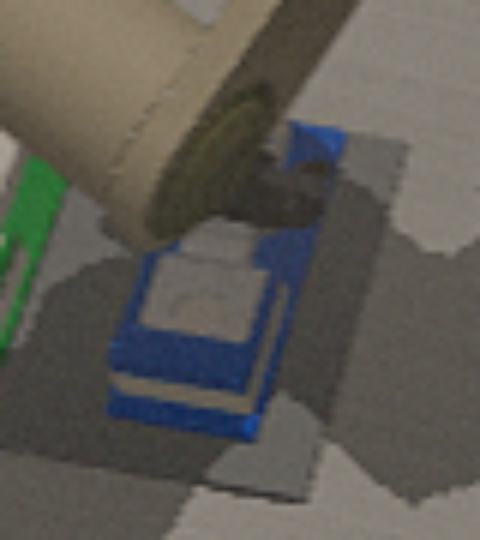

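The scene crop shows the nose under the blue lip at (180,355). The arm has stalled at x = 0.5015 and the push has risen to 9 N, so it is against the stop. One more small push, then release.

```bash
python3 -m handwheel '[[[-0.001,0,-0.0004],[0,0,0]],[[-0.002,0,-0.0008],[0,0,0]],[[-0.002,0,-0.0008],[0,0,0]]]'|grep -E 'pos|ft'; python3 -m handwheel '[[[0,0,0],[0,0,0]],[[0,0,0],[0,0,0]],[[0,0,0],[0,0,0]],[[0,0,0],[0,0,0]],[[0,0,0],[0,0,0]],[[0,0,0],[0,0,0]]]' 0.75; python3 -m handwheel '[[[0,0,-0.005],[0,0,0]],[[0,0,-0.015],[0,0,0]],[[0,0,-0.03],[0,0,0]],[[0,0,-0.05],[0,0,0]],[[0,0,-0.08],[0,0,0]],[[0,0,-0.12],[0,0,0]],[[0,0,-0.16],[0,0,0]],[[0,0,-0.2],[0,0,0]],[[0,0,-0.24],[0,0,0]],[[0,0,-0.26],[0,0,0]]]'
```

```text
position: [0.5015, -0.1481, 0.0339]
ft_force: [-14.9, -2.7, 6.3]
time_s: 20.6
position: [0.5043, -0.148, 0.0338]
tool_rot: [[-0.919, -0.126, -0.373], [-0.117, 0.992, -0.048], [0.376, -0.001, -0.926]]
ft_force: [0.2, -0.5, -0.1]
grip_width: 0.064
gripper_force: 0.0
time_s: 21.6
position: [0.5537, -0.1417, 0.1564]
tool_rot: [[-0.92, -0.126, -0.371], [-0.116, 0.992, -0.049], [0.374, -0.002, -0.927]]
ft_force: [-0.5, -0.2, -0.2]
grip_width: 0.064
gripper_force: 0.0
```

```bash
python3 -m handwheel '[[[0.02,0,-0.02],[0,0,0]],[[0.05,0,-0.04],[0,0,0]],[[0.09,0,-0.06],[0,0,0]],[[0.14,0,-0.08],[0,0,0]],[[0.19,0,-0.08],[0,0,0]],[[0.24,0,-0.08],[0,0,0]],[[0.29,0,-0.08],[0,0,0]],[[0.33,0,-0.08],[0,0,0]],[[0.35,0,-0.08],[0,0,0]],[[0.35,0,-0.08],[0,0,0]]]'|grep -E 'pos|ft'; python3 - <<'E'
from h import *
from rig import *
q,d=get_image('scene');c=camera_params('scene');X=cloud(d,c['K'],c['R'],c['t']);N=X@rz(NY)-[.5,-.2107,0]
hsv=cv2.cvtColor(q,cv2.COLOR_RGB2HSV);h,s,v=[hsv[...,i] for i in range(3)]
m=(s<50)&(v>70)&(N[...,2]>.05)&(N[...,2]<.09)&(abs(N[...,1])<.03)&(N[...,0]<.02)&(N[...,0]>-.11)
print('barrel',m.sum(),np.round(np.percentile(N[m],[1,50,99],axis=0),4).tolist(),'expect mouth x -.058, y0')
cv2.imwrite('pics/s10.png',cv2.resize(q[120:300,175:475],None,fx=2.6,fy=2.6)[...,::-1])
E
```

```text
position: [0.4058, -0.1603, 0.258]
ft_force: [0.2, 0.2, 0.3]
barrel 267 [[-0.0564, -0.013, 0.0504], [-0.015, 0.007, 0.0664], [0.0184, 0.0215, 0.0744]] expect mouth x -.058, y0
```

View pics/s10.png

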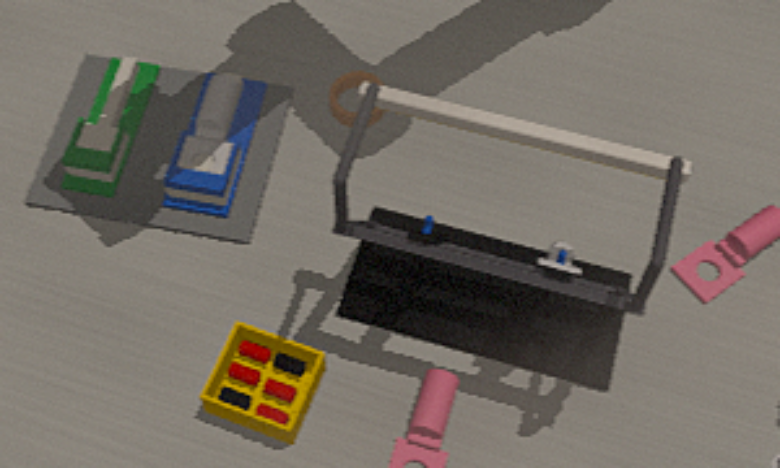

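The scene view shows the large lug in the blue nest at (212,120) with its nose under the lip. The small lug still hangs at (560,255), and the bin and tape are unmoved. The robot is clear, so I'm handing in the job.

```bash
python3 -c "
from rig import *
print(close_job())"
```

```text
the job is handed in; nothing more can be done
None
```

The large lug is lying flat in the blue nest, pushed home against the stop under the lip and released; the small lug still hangs, the lamp, bin and tape were left alone, and the job was handed in at about 23 s (no verdict came back).

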